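# Pack the ultrasonic inspection kit

## Robot

A 6-joint arm with a two-finger parallel gripper is mounted at the origin on the work surface. World frame = base frame: x ahead of the robot, y to its left, z up, the work surface at z = 0. Lengths are in mm, angles in rad, forces in N, time in s.
With the tool pointing down it reaches from about 400 to 925 mm from the base axis. Payload 12.5 kg.
Tool frame: the origin (TCP) lies at the centre of the arm's flange, where the gripper is bolted on; the fingertips stand 190 mm ahead of it and the grasp point (between the pads) lies 171 mm ahead of it; z points along the fingers, y is the line along which they close (so a half turn about z gives the same grasp; the last joint's range is limited). The gripper opens to 95 mm and grips with 3 to 60 N. Pads are 20 mm wide; open, the fingers measure 119 mm over their backs; the gripper's body (75 mm by 180 mm) begins 59 mm behind the grasp point.
Start: joints at [-0.106, 0.491, 1.559, -0, 1.092, -0.106], TCP at [625, 0.023, 404.761] pointing down, gripper open.
Joint ranges: [-3.1, 3.1], [-0.84, 2.19], [0.05, 2.79], [-1.13, 4.28], [0.06, 2.93], [-2.69, 2.69]. Speed limits (rad/s): [2.22, 2.22, 2.79, 3.14, 3.14, 3.14].

## Interface

Orientations are given as [roll, pitch, yaw] about the fixed x, y, z axes, in that order (R = Rz(yaw) Ry(pitch) Rx(roll)).
In Python, from cell import env, read_camera, search_frame, cut_out gives the robot as it stands. The module is installed in compiled form; this text tells all that it offers.
- The arm moves only by the tool move_arm, never from a script. Its argument "commands" is a list of rows, each a list of 3 entries, a list of its own where there are three numbers: the shift along the world's x, y, z normalised to -1 to 1, where 1 is 0.03 m, then the turn about the world's z normalised to -1 to 1, where 1 is 0.08 rad, then the opening, from -1 (shut) to 1 (fully open), so that 0 is half open. A call has 1 to 20 rows; each row shifts and turns the commanded pose from where the row before left it; what a row does not reach is not made up. A row lasts 1/12 s, in which the tool goes at most 41.7 mm and 7.16 degrees, less where a joint would pass 70% of its speed; a pose out of reach is approached as far as the arm can. A call with a number of a shift or a turn outside -1 to 1 is refused whole. A call with a gripper value outside its range is refused whole. The fingers move at their own pace and stop on an object; the grip force is fixed at half the most. Time passes only in rows, so rows that do not move let the fingers close. It gives the time, the measured TCP pose, the force, the opening and the grip force at its end, in the units of the state.
- env.state(): the state, without advancing time (a new reading comes with each control period).
- read_camera(name): name is "scene" or "side" or "wrist"; returns a dict with "image" (384x512x3 uint8, red, green, blue), "fx", "fy", "cx", "cy" (pixels), "rvec" (rotation vector, rad) and "tvec" (3), from world to camera coordinates, as OpenCV has them. Camera axes: x right, y down, z forward; pixel columns grow to the right and rows downward; lengths in mm; the calibration is good to about 2 mm. A picture is of the moment at which its call begins. There is no depth.
- env.job_done(): hands the job in; it is judged then, once.
Trained networks look in a picture, given as the dict that the camera call returned (one of the last four; its "shot" number tells which), for a name from the list of things; names that differ only in an ending like _2 or _b are one class to them, and where a whole thing is asked for, a point or a joint stands for the part that bears it (a point fixed in the world has none). Each returns a list of dicts, best first, with "confidence" (0 to 1); they miss things now and then, are a little off and sometimes report something else, mostly with a low value. They report only what shows in the picture. A call takes as long as a camera call.
- search_frame(thing, picture): "at" ([column, row] in pixels, amid what is visible of it).
- cut_out(thing, picture): "region" (384x512 bool, what is visible of it) and "at" ([column, row] in pixels, amid what is visible of it).
The state is a dict: "t": time; "joints": joint angles; "qvel": joint speeds; "tau": joint torques, N m; "eef_pos": TCP position; "tcp_rot": TCP orientation; "ft_force": force on the tool from outside, world axes, zero at the start; "moment": the same for the moment, N m; "opening": opening from 0.0 (shut) to 1.0 (fully open); "grip_force": force on a finger pad.
Only numpy, scipy, OpenCV 4.12 (cv2) and the standard library are available. Lean on these libraries where they do the work, as an engineer would, in place of code of your own. Each camera call takes 0.05 s, during which the arm holds its last target. There are 200 camera calls.

## Task

Pack the kit caddy for an inspection job: stand the blue straight probe in the blue insert, the yellow angle probe in the yellow insert and the stepped aluminium block in the white insert, each upright on the insert's floor, setting the probes down rather than dropping them, and put the green marker, point down as it stands, into the green cup. The red probe and the red marker are rejects: leave both where they stand, and pull the green marker straight up out of its light stand so that the stand neither tips nor is dragged along.

Things in the scene. Friction and masses are not known exactly. Their poses are not given: they have to be found in the camera images.
- probe_blue: straight-beam probe, an upright cylinder with blue sleeve, white foot and small brass connector on top. Sleeve diameter 30 mm from 10 to 48 mm up, narrowing to 24 mm at 53 mm, connector to 60 mm; foot diameter 27 mm. About 100 g. Origin: centre of its underside, z up; round, so its yaw does not matter. Loose, on the bench.
- probe_angle: angle-beam probe: amber wedge 44 (x) x 26 (y) x 20 mm high with a yellow housing 28 (x) x 26 (y) mm on its middle up to 52 mm, brass connector to 58 mm. 90 g. Origin: centre of its underside, x along the wedge, z up. Loose, stands on the bench; grip it across y.
- step_block: aluminium calibration block, a staircase of four steps: 72 mm long (x), 22 mm wide (y), step heights 50, 44, 38, 32 mm from -x to +x, each 18 mm long. About 200 g. Origin: centre of its underside, x along the staircase, z up; centre of mass about over it. Loose, on the bench; grip across y. Either way round will do.
- marker_green: paint marker, upright rod 14 mm thick, 130 mm long, white below, green cap over the top 68 mm; 20 g. Origin: centre of its lower end, z up along it. It starts 50 mm deep in one of two 17 mm holes of a light (90 g) loose grey stand 130 x 36 x 60 mm, lower end 10 mm above the bench. The red marker is in the other hole, 70 mm along the stand. Grip the cap across the stand's length.
- marker_red: reject paint marker, like the green one but with a red cap, in the other hole of the same stand (which hole varies). Origin: centre of its lower end, z up. Stays where it is; if it tilts or shifts, the stand was disturbed.
- probe_red: reject straight probe, same shape and size as the blue one but with a red sleeve. Origin: centre of its underside, z up. Loose, stands on the bench and stays where it is.
- bin_blue: blue insert of the kit caddy, a low open tray 100 x 70 mm, 90 (x) x 60 (y) mm inside, floor 3 mm and wall tops 15 mm above its underside. Origin: centre of its underside, 6 mm above the bench; z up. Fixed. The four inserts sit two by two in the black caddy (236 x 178 mm, rim 14 mm high), pitch 110 mm along x and 82 mm along y; which is in which quarter varies.
- bin_yellow: yellow insert of the kit caddy, a low open tray 100 x 70 mm, 90 (x) x 60 (y) mm inside, floor 3 mm and wall tops 15 mm above its underside. Origin: centre of its underside, 6 mm above the bench; z up. Fixed. The four inserts sit two by two in the black caddy (236 x 178 mm, rim 14 mm high), pitch 110 mm along x and 82 mm along y; which is in which quarter varies.
- bin_white: white insert of the kit caddy, a low open tray 100 x 70 mm, 90 (x) x 60 (y) mm inside, floor 3 mm and wall tops 15 mm above its underside. Origin: centre of its underside, 6 mm above the bench; z up. Fixed. The four inserts sit two by two in the black caddy (236 x 178 mm, rim 14 mm high), pitch 110 mm along x and 82 mm along y; which is in which quarter varies.
- cup_green: green insert of the caddy: an upright round cup in the middle of a plate 100 x 70 x 4 mm; cup 40 mm outside and 32 mm inside diameter, inner floor 4 mm and rim 72 mm above the underside. Origin: centre of its underside, on the cup's axis, 6 mm above the bench; x along the plate's long side, z up. Fixed; its quarter of the caddy varies.

How it is judged (in metres and radians):
At the end, for the whole second after the job is handed in: Blue probe, angle probe and step block upright (0.15 rad) on the floors of the blue, yellow and white inserts; green marker in the green cup down to its floor, leaning under 0.35 rad; all released and at rest; red probe and red marker within 20 mm of their starts and upright (x of probe_blue in the frame of bin_blue between -0.032 and 0.032 m and y of probe_blue in the frame of bin_blue between -0.018 and 0.018 m and z of probe_blue in the frame of bin_blue below 0.01 m and angle between each of probe_blue, probe_angle, step_block's own z axis and vertical below 0.15 rad and x of probe_angle in the frame of bin_yellow between -0.03 and 0.03 m and y of probe_angle in the frame of bin_yellow between -0.019 and 0.019 m and z of probe_angle in the frame of bin_yellow below 0.01 m and x of step_block in the frame of bin_white between -0.022 and 0.022 m and y of step_block in the frame of bin_white between -0.022 and 0.022 m and z of step_block in the frame of bin_white below 0.01 m and horizontal distance between marker_green and cup_green below 0.018 m and z of marker_green in the frame of cup_green below 0.018 m and angle between marker_green's own z axis and vertical below 0.35 rad and linear speed of each of probe_blue, probe_angle, step_block, marker_green below 0.03 m/s and distance of each of probe_red, marker_red from where it was at the start of the episode below 0.02 m and angle between probe_red's own z axis and vertical below 0.2 rad and angle between marker_red's own z axis and vertical below 0.25 rad); the robot touches nothing.
It fails at once if a reject was moved more than 30 mm or tipped (for the red marker: its stand was tipped or dragged) (distance of any of probe_red, marker_red from where it was at the start of the episode above 0.03 m or angle between any of probe_red, marker_red's own z axis and vertical above 0.35 rad).
It fails at once if the blue probe was let go more than 25 mm above its insert's floor (horizontal distance between probe_blue and bin_blue below 0.05 m and z of probe_blue in the frame of bin_blue above 0.028 m and contact force between probe_blue and the fingers below 0.01 N).
It fails at once if the angle probe was let go more than 25 mm above its insert's floor (horizontal distance between probe_angle and bin_yellow below 0.05 m and z of probe_angle in the frame of bin_yellow above 0.028 m and contact force between probe_angle and the fingers below 0.01 N).
It also fails if it takes over 112 s, if anything falls off the work surface, if the arm or the gripper's body presses on something with over 40 N, if the wrist force passes 120 N, or if a joint passes its speed limit or range.

## Working session

There is one attempt and no reset: what is moved stays moved. The work goes in short steps, Python scripts to look and compute and a tool call to move; the robot and the scene stay as the last step left them, time stands still between calls to the robot, and variables do not carry over. Pictures are saved under pics/ and viewed, at most 14 in all, crops included, and the job is handed in when it is done.

Besides the shell and the picture viewer there is one more tool, called in YAML: its name, and indented under it one key for each argument. move_arm: Moves the arm, as the interface text tells. Its arguments: {"type":"object","properties":{"commands":{"type":"array","items":{"type":"array"}}},"required":["commands"]}

```bash
mkdir -p pics
cat > h.py <<'E'
import numpy as np, cv2
from cell import env, read_camera, search_frame, cut_out
def ray(p,px):
    R=cv2.Rodrigues(np.array(p["rvec"],float))[0]; t=np.array(p["tvec"],float).ravel()
    d=R.T@np.array([(px[0]-p["cx"])/p["fx"],(px[1]-p["cy"])/p["fy"],1.]); return -R.T@t,d
def atz(p,px,z):
    c,d=ray(p,px); return (c+d*(z-c[2])/d[2])[:2]
def proj(p,X):
    K=np.array([[p["fx"],0,p["cx"]],[0,p["fy"],p["cy"]],[0,0,1.]])
    return cv2.projectPoints(np.array(X,float).reshape(-1,1,3),np.array(p["rvec"],float),np.array(p["tvec"],float),K,None)[0].reshape(-1,2)
def save(p,n): cv2.imwrite("pics/"+n+".png",p["image"][:,:,::-1])
names="probe_blue probe_angle step_block marker_green marker_red probe_red bin_blue bin_yellow bin_white cup_green".split()
E
python3 - <<'E'
from h import *
for c in ["scene","side","wrist"]:
    p=read_camera(c); save(p,c+"0"); o,_=ray(p,(0,0)); print(c,o.round(),p["fx"])
    for n in names:
        r=search_frame(n,p)
        print(n,[(np.round(q["at"]).tolist(),round(q["confidence"],2),atz(p,q["at"],25).round().tolist()) for q in r[:2]])
E
```

```text
scene [1389.  172.  654.] 465.84594220193526
probe_blue [([256.0, 172.0], 0.54, [423.0, 69.0])]
probe_angle [([311.0, 235.0], 0.92, [648.0, 208.0])]
step_block [([253.0, 220.0], 0.82, [613.0, 83.0]), ([252.0, 174.0], 0.36, [435.0, 62.0])]
marker_green [([388.0, 181.0], 0.63, [424.0, 389.0])]
marker_red [([378.0, 169.0], 0.74, [371.0, 371.0])]
probe_red [([317.0, 183.0], 0.48, [456.0, 220.0])]
bin_blue [([166.0, 211.0], 0.61, [605.0, -110.0])]
bin_yellow [([166.0, 182.0], 0.76, [497.0, -139.0]), ([379.0, 169.0], 0.15, [373.0, 372.0])]
bin_white [([142.0, 181.0], 0.85, [498.0, -199.0])]
cup_green [([130.0, 212.0], 0.63, [619.0, -188.0])]
side [467. 654. 731.] 435.87208861868294
probe_blue [([298.0, 215.0], 0.85, [447.0, 65.0])]
probe_angle [([192.0, 270.0], 0.71, [646.0, 214.0])]
step_block [([235.0, 137.0], 0.74, [609.0, -177.0]), ([221.0, 223.0], 0.58, [606.0, 98.0])]
marker_green [([229.0, 327.0], 0.84, [560.0, 323.0])]
marker_red [([299.0, 215.0], 0.74, [445.0, 66.0]), ([277.0, 322.0], 0.72, [478.0, 309.0])]
probe_red [([288.0, 280.0], 0.62, [462.0, 225.0])]
bin_blue [([237.0, 162.0], 0.79, [594.0, -89.0]), ([222.0, 223.0], 0.49, [603.0, 97.0])]
bin_yellow [([280.0, 154.0], 0.87, [496.0, -123.0])]
bin_white [([273.0, 134.0], 0.66, [517.0, -195.0])]
cup_green [([236.0, 137.0], 0.85, [608.0, -179.0])]
wrist [624.  70. 384.] 264.83317755623847
probe_blue []
probe_angle [([269.0, 9.0], 0.79, [638.0, 205.0])]
step_block [([240.0, 113.0], 0.65, [602.0, 86.0])]
marker_green [([250.0, 287.0], 0.41, [614.0, -170.0])]
marker_red []
probe_red [([125.0, 6.0], 0.65, [468.0, 208.0])]
bin_blue [([236.0, 238.0], 0.67, [594.0, -89.0])]
bin_yellow [([184.0, 280.0], 0.78, [514.0, -158.0])]
bin_white [([192.0, 294.0], 0.67, [524.0, -182.0])]
cup_green [([245.0, 289.0], 0.56, [607.0, -173.0])]
```

View pics/scene0.png

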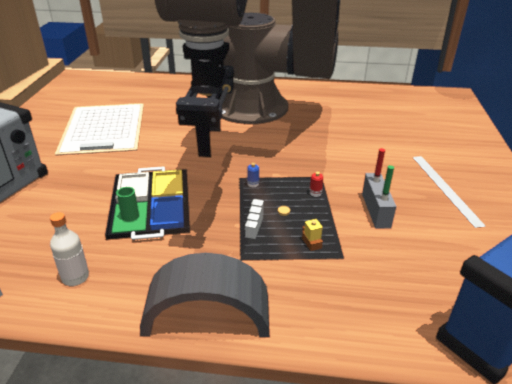

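View pics/side0.png

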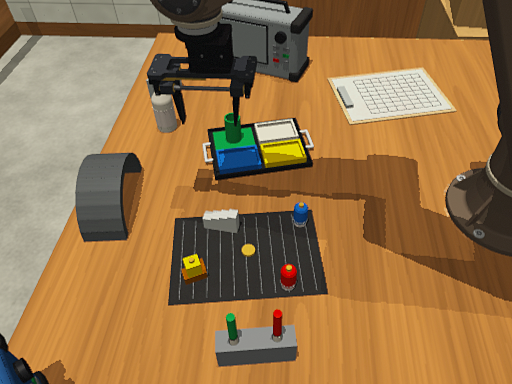

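View pics/wrist0.png

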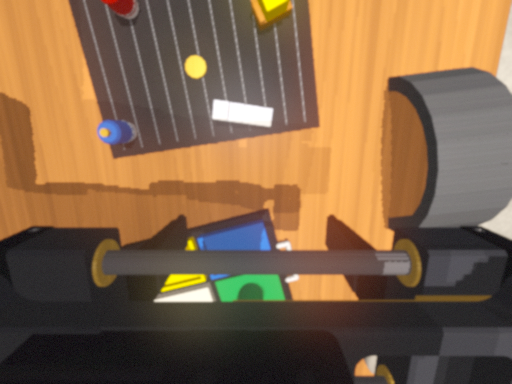

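The scene view shows the mat with blue probe (253,175), red probe (317,184), angle probe (313,235) and step block (255,220). The caddy is at (150,200), with white and yellow at the far side and green and blue at the near side. The stand at (380,195) has the green marker nearer the camera. The side and wrist views agree. Next I'll fit the models to the masks.

```bash
cat >> h.py <<'E'
from scipy.optimize import minimize
def box(x0,x1,y0,y1,z0,z1): return np.array([[x,y,z] for x in(x0,x1) for y in(y0,y1) for z in(z0,z1)],float)
def cyl(r,z0,z1,r1=None):
    a=np.linspace(0,2*np.pi,16,endpoint=False); r1=r if r1 is None else r1
    return np.vstack([np.c_[R*np.cos(a),R*np.sin(a),0*a+z] for R,z in((r,z0),(r1,z1))])
P=[cyl(13.5,0,10),cyl(15,10,48),cyl(15,48,53,12),cyl(4,53,60)]
M={"probe_blue":P,"probe_red":P,
 "probe_angle":[box(-22,22,-13,13,0,20),box(-14,14,-13,13,20,52),cyl(4,52,58)],
 "step_block":[box(-36+18*i,-18+18*i,-11,11,0,50-6*i) for i in range(4)],
 "marker_green":[cyl(7,50,130)],"marker_red":[cyl(7,50,130)],
 "bin":[box(-50,50,-35,35,0,15)],"cup":[box(-50,50,-35,35,0,4),cyl(20,0,72)]}
def mask(p,parts,v,z=0,off=(0,0)):
    m=np.zeros((384*2,512*2),np.uint8); c,s=np.cos(v[2]),np.sin(v[2])
    for q in parts:
        q=q+[off[0],off[1],0]
        w=np.c_[c*q[:,0]-s*q[:,1]+v[0],s*q[:,0]+c*q[:,1]+v[1],q[:,2]+z]
        h=cv2.convexHull((proj(p,w)*2+.5).astype(np.float32))
        cv2.fillConvexPoly(m,np.round(h*16).astype(np.int32),1,shift=4)
    return m>0
def fit(obs,v0,yaw=True):
    """obs: (pic, region, parts, z, off)"""
    big=[np.kron(o[1],np.ones((2,2)))>0 for o in obs]
    def cost(v):
        v=[v[0],v[1],v[2] if yaw else v0[2]]; t=0
        for o,b in zip(obs,big):
            m=mask(o[0],o[2],v,o[3],o[4]); t+=1-(m&b).sum()/max(1,(m|b).sum())
        return t/len(obs)
    S=np.array([v0]*4,float)
    S[1,0]+=12;S[2,1]+=12;S[3,2]+=.2
    r=minimize(cost,v0,method="Nelder-Mead",options=dict(initial_simplex=S,xatol=.05,fatol=1e-4,maxiter=250))
    return r.x,r.fun
def region(n,p,near,z):
    u=proj(p,[[near[0],near[1],z]])[0]
    c=[q for q in cut_out(n,p) if np.hypot(*(np.array(q["at"])-u))<30]
    return c[0]["region"] if c else None
E
python3 - <<'E'
from h import *
g={"probe_blue":(440,68,0),"probe_angle":(645,210,.3),"step_block":(605,93,0),"marker_green":(550,310,0),"marker_red":(475,300,0),"probe_red":(460,222,0)}
B={"bin_blue":(595,-92),"bin_yellow":(498,-130),"bin_white":(512,-197),"cup_green":(608,-175)}
pics=[read_camera(c) for c in("scene","side","wrist")]
R={}
for n in list(g)+list(B):
    for k,p in enumerate(pics):
        r=region(n,p,(g.get(n) or B[n]),90 if "marker" in n else 20)
        if r is not None:R[n,k]=r
for n in g:
    for ks in ((0,1,2),(0,1),(1,),(2,)):
        o=[(pics[k],R[n,k],M[n],10 if "mark" in n else 0,(0,0)) for k in ks if (n,k) in R]
        if len(o)<len(ks):continue
        yl=n in("probe_angle","step_block")
        best=min((fit(o,(*g[n][:2],y),yl) for y in ((-.9,-.3,.3,.9) if yl else (0,))),key=lambda a:a[1])
        print(n,ks,best[0].round(2),round(best[1],3))
off={"cup_green":(55,-41),"bin_blue":(55,41),"bin_white":(-55,-41),"bin_yellow":(-55,41)}
for ks in((0,1),(0,),(1,)):
    o=[(pics[k],R[n,k],M["cup" if "cup" in n else "bin"],6,off[n]) for n in off for k in ks if (n,k) in R]
    v,f=fit(o,(553,-150,.2));print("caddy",ks,len(o),v.round(2),round(f,3))
E
```

```text
probe_blue (0, 1, 2) [4.4176e+02 6.4010e+01 5.0000e-02] 0.087
probe_blue (0, 1) [4.4279e+02 6.4180e+01 2.0000e-02] 0.098
probe_blue (1,) [4.4213e+02 6.2460e+01 6.0000e-02] 0.127
probe_blue (2,) [4.4125e+02 6.3370e+01 5.0000e-02] 0.047
probe_angle (0, 1, 2) [6.4219e+02 2.1168e+02 4.6000e-01] 0.1
probe_angle (0, 1) [6.4318e+02 2.1168e+02 4.2000e-01] 0.118
probe_angle (1,) [6.4343e+02 2.1096e+02 4.7000e-01] 0.13
probe_angle (2,) [6.4184e+02 2.1121e+02 4.5000e-01] 0.042
step_block (0, 1, 2) [ 6.0739e+02  8.6270e+01 -1.3000e-01] 0.087
step_block (0, 1) [ 6.0769e+02  8.7600e+01 -1.0000e-01] 0.073
step_block (1,) [ 6.0738e+02  8.7660e+01 -9.0000e-02] 0.042
step_block (2,) [ 6.0719e+02  8.5750e+01 -1.3000e-01] 0.054
marker_green (0, 1) [545.39 361.9   -0.57] 0.107
marker_green (1,) [544.89 363.65  -0.57] 0.091
marker_red (0, 1) [ 4.7746e+02  3.5087e+02 -3.4000e-01] 0.115
marker_red (1,) [ 4.7667e+02  3.5162e+02 -2.9000e-01] 0.117
probe_red (0, 1, 2) [4.6126e+02 2.1779e+02 8.0000e-02] 0.097
probe_red (0, 1) [4.6243e+02 2.1844e+02 5.0000e-02] 0.108
probe_red (1,) [4.6240e+02 2.1942e+02 7.0000e-02] 0.108
probe_red (2,) [4.6050e+02 2.1753e+02 6.0000e-02] 0.037
caddy (0, 1) 7 [ 5.5219e+02 -1.6489e+02  2.6000e-01] 0.132
caddy (0,) 4 [ 5.5216e+02 -1.6491e+02  2.6000e-01] 0.15
caddy (1,) 3 [ 5.5244e+02 -1.6455e+02  2.6000e-01] 0.108
```

Run:
```python
from h import *
from scipy.spatial.transform import Rotation as Ro
s=env.state();print(s["eef_pos"],s["tcp_rot"],s["joints"],s["opening"])
print(Ro.from_euler("xyz",s["tcp_rot"]).as_matrix().round(2))
```

```text
[ 6.25007021e+02 -6.90629332e-03  4.04752263e+02] [3.14149770e+00 6.13483658e-05 1.57077625e+00] [-1.05639507e-01  4.90918061e-01  1.55889262e+00 -5.74661950e-05
  1.09168108e+00 -1.05592940e-01] 1.0009508532583962
[[ 0.  1.  0.]
 [ 1. -0. -0.]
 [-0.  0. -1.]]
```

move_arm:
  commands:
    - [[-0.03,0.145,-0.125],-1,1]
    - [[-0.03,0.145,-0.125],-1,1]
    - [[-0.03,0.145,-0.125],-1,1]
    - [[-0.03,0.145,-0.125],-1,1]
    - [[-0.03,0.145,-0.125],-1,1]
    - [[-0.03,0.145,-0.125],-1,1]
    - [[-0.03,0.145,-0.125],-1,1]
    - [[-0.03,0.145,-0.125],-1,1]
    - [[-0.03,0.145,-0.125],-1,1]
    - [[-0.03,0.145,-0.125],-1,1]
    - [[-0.03,0.145,-0.125],-1,1]
    - [[-0.03,0.145,-0.125],-1,1]
    - [[-0.03,0.145,-0.125],-1,1]
    - [[-0.03,0.145,-0.125],-1,1]
    - [[-0.03,0.145,-0.125],-1,1]
    - [[-0.03,0.145,-0.125],-1,1]
    - [[-0.03,0.145,-0.125],-1,1]
    - [[-0.03,0.145,-0.125],-1,1]
    - [[-0.03,0.145,-0.125],-1,1]
    - [[0,0,0],-1,1]

```text
t: 4.97
eef_pos: [607.7, 83.3, 332.8]
tcp_rot: [3.142, 0.001, -0.033]
ft_force: [-0.5, 0.1, 0.2]
opening: 1.002
grip_force: 0.0
```

move_arm:
  commands:
    - [[0,0.1,0],-0.6,1]
    - [[0,0.05,0],-0.65,1]
    - [[0,0,0],0,1]

```text
t: 5.22
eef_pos: [607.9, 87.4, 333.5]
tcp_rot: [3.142, 0.0, -0.131]
ft_force: [0.1, 0.3, -0.2]
opening: 0.998
grip_force: 0.0
```

```bash
cat > look.py <<'E'
import sys
from h import *
# look.py name x y yaw z0 pic
n,x,y,yaw,z0=sys.argv[1],*map(float,sys.argv[2:6])
p=read_camera("wrist")
if len(sys.argv)>6: save(p,sys.argv[6])
k="bin" if "bin" in n else n
if n=="cup_green":k="cup"
zc={"marker_green":110}.get(n,25)
r=region(n,p,(x,y),zc) 
s=env.state();print("t",round(s["t"],2),"tcp",np.round(s["eef_pos"],1),np.round(s["tcp_rot"],3),"open",round(s["opening"],2))
print("cam",ray(p,(0,0))[0].round(),proj(p,[[x,y,zc]])[0].round())
if r is None: print("none",[(q["at"],q["confidence"]) for q in cut_out(n,p)])
else: v,f=fit([(p,r,M[k],z0,(0,0))],(x,y,yaw));print(n,v.round(2),round(f,3),r.sum())
E
python3 look.py step_block 607 87 -.13 0 w1
```

```text
t 5.32 tcp [607.9  87.2 333.5] [ 3.141 -0.    -0.127] open 1.0
cam [675.  79. 313.] [257. 189.]
step_block [ 6.0651e+02  8.5090e+01 -1.4000e-01] 0.027 1582
```

View pics/w1.png

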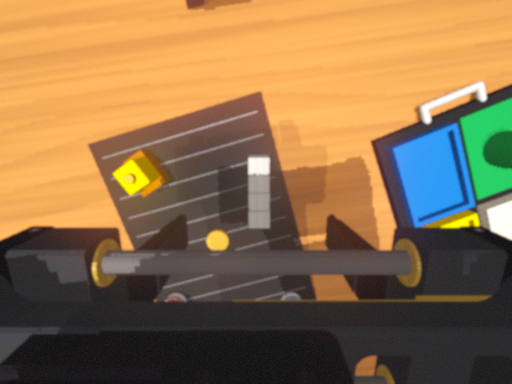

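The picture shows the block upright at (259,190), between the fingers and in line with them. I'll descend and grip it.

move_arm:
  commands:
    - [[-0.05,-0.06,-0.6],-0.1,1]
    - [[0,0,-0.7],0,1]
    - [[0,0,-0.7],0,1]
    - [[0,0,-0.7],0,1]
    - [[0,0,-0.6],0,1]
    - [[0,0,-0.5],0,1]
    - [[0,0,-0.35],0,1]
    - [[0,0,-0.15],0,1]
    - [[0,0,0],0,1]
    - [[0,0,0],0,-0.3]
    - [[0,0,0],0,-1]
    - [[0,0,0],0,-1]
    - [[0,0,0],0,-1]
    - [[0,0,0],0,-1]
    - [[0,0,0],0,-1]
    - [[0,0,0],0,-1]
    - [[0,0,0],0,-1]
    - [[0,0,0],0,-1]

```text
t: 6.82
eef_pos: [606.4, 85.4, 204.5]
tcp_rot: [3.141, 0.0, -0.137]
ft_force: [-0.3, 0.3, 0.6]
opening: 0.423
grip_force: 0.0
```

move_arm:
  commands:
    - [[0,0,0],0,-1]
    - [[0,0,0],0,-1]
    - [[0,0,0],0,-1]
    - [[0,0,0],0,-1]
    - [[0,0,0],0,-1]
    - [[0,0,0],0,-1]

```text
t: 7.32
eef_pos: [606.4, 85.3, 204.5]
tcp_rot: [3.141, 0.0, -0.137]
ft_force: [-0.2, -0.2, 0.0]
opening: 0.232
grip_force: 30.0
```

move_arm:
  commands:
    - [[0,0,0.4],0,-1]
    - [[0,0,0.8],0,-1]
    - [[0,0,1],0,-1]
    - [[0,0,1],0,-1]
    - [[-0.1,-0.4,0.8],0.4,-1]
    - [[-0.27,-0.85,0.2],0.4,-1]
    - [[-0.27,-0.85,0],0.4,-1]
    - [[-0.27,-0.85,0],0.4,-1]
    - [[-0.27,-0.85,0],0.4,-1]
    - [[-0.27,-0.85,0],0.4,-1]
    - [[-0.27,-0.85,0],0.4,-1]
    - [[-0.27,-0.85,0],0.4,-1]
    - [[-0.27,-0.85,0],0.4,-1]
    - [[-0.27,-0.85,0],0.4,-1]
    - [[-0.27,-0.85,0],0.4,-1]
    - [[-0.27,-0.85,0],0.4,-1]
    - [[-0.16,-0.35,0],0.2,-1]
    - [[0,0,0],0,-1]
    - [[0,0,0],0,-1]

```text
t: 8.9
eef_pos: [509.2, -217.9, 331.1]
tcp_rot: [3.141, -0.0, 0.261]
ft_force: [0.1, 0.2, -1.8]
opening: 0.231
grip_force: 30.0
```

```bash
cat > caddy.py <<'E'
from h import *
import sys
p=read_camera("wrist"); save(p,sys.argv[1])
off={"cup_green":(55,-41),"bin_blue":(55,41),"bin_white":(-55,-41),"bin_yellow":(-55,41)}
B={"bin_blue":(595,-111),"bin_yellow":(488,-139),"bin_white":(510,-219),"cup_green":(616,-190)}
s=env.state();print(np.round(s["eef_pos"],1),np.round(s["tcp_rot"],3),s["opening"])
obs=[]
for n in off:
    r=region(n,p,B[n],10)
    if r is None: print(n,"none");continue
    o=(p,r,M["cup" if "cup" in n else "bin"],6,off[n]); m=mask(p,o[2],(552.2,-164.9,.26),6,off[n]); b=np.kron(r,np.ones((2,2)))>0
    print(n,r.sum(),"iou",round((m&b).sum()/(m|b).sum(),2)); 
    if (m&b).sum()/(m|b).sum()>.6: obs.append(o)
if obs: print(len(obs),fit(obs,(552,-165,.26)))
E
python3 caddy.py w2
```

```text
[ 509.5 -217.3  331. ] [ 3.141 -0.     0.262] 0.22948104548107706
cup_green 6571 iou 0.94
bin_blue 7496 iou 0.93
bin_white 2984 iou 0.52
bin_yellow 5369 iou 0.91
3 (array([ 5.50922474e+02, -1.66461134e+02,  2.62494133e-01]), np.float64(0.036050061293223225))
```

View pics/w2.png

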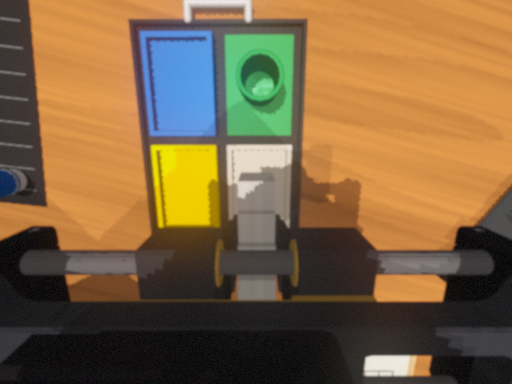

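The caddy sits squarely in view, with the white insert under the held block at about (258,190). I'll lower the block and release it.

move_arm:
  commands:
    - [[-0.02,-0.09,-0.5],0,-1]
    - [[0,0,-0.8],0,-1]
    - [[0,0,-0.8],0,-1]
    - [[0,0,-0.7],0,-1]
    - [[0,0,-0.5],0,-1]
    - [[0,0,-0.3],0,-1]
    - [[0,0,-0.15],0,-1]
    - [[0,0,-0.1],0,-1]
    - [[0,0,-0.05],0,-1]
    - [[0,0,0],0,-1]
    - [[0,0,0],0,-1]

```text
t: 10.07
eef_pos: [508.9, -219.9, 215.3]
tcp_rot: [3.141, -0.001, 0.263]
ft_force: [-3.7, 4.4, 11.1]
opening: 0.229
grip_force: 30.0
```

move_arm:
  commands:
    - [[0,0,0],0,0]
    - [[0,0,0],0,0.1]
    - [[0,0,0],0,0.1]
    - [[0,0,0],0,0.1]
    - [[0,0,0.3],0,0.1]
    - [[0,0,0.8],0,0.1]
    - [[0,0,1],0,0.3]
    - [[0,0,1],0,0.6]
    - [[0,0,1],0,1]
    - [[0.3,0.3,0.3],0,1]
    - [[0,0,0],0,1]
    - [[0,0,0],0,1]

```text
t: 11.07
eef_pos: [517.7, -211.0, 345.9]
tcp_rot: [3.141, -0.001, 0.264]
ft_force: [0.2, -0.4, -0.2]
opening: 0.913
grip_force: 0.0
```

```bash
python3 look.py step_block 508.8 -219.9 .26 9 w3
python3 - <<'E'
from h import *
p=read_camera("side");r=region("step_block",p,(509,-220),30);save(p,"s3")
if r is not None: print(fit([(p,r,M["step_block"],9,(0,0))],(509,-220,.26)))
E
```

```text
t 11.17 tcp [ 517.5 -211.3  344.5] [-3.14e+00  1.00e-03  2.63e-01] open 0.98
cam [ 583. -192.  325.] [262. 196.]
step_block [ 5.0905e+02 -2.1881e+02  2.6000e-01] 0.034 1557
(array([ 5.11114569e+02, -2.18412815e+02,  2.24001643e-01]), np.float64(0.07101642254771412))
```

View pics/w3.png

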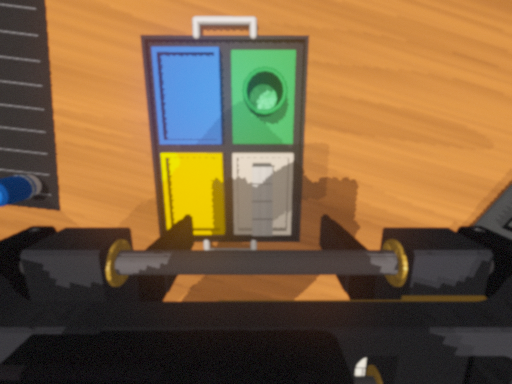

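The block is flat in the white insert, at (262,198). Next is the angle probe.

move_arm:
  commands:
    - [[0.14,0.47,0],0.1,1]
    - [[0.277,0.94,0],0.16,1]
    - [[0.277,0.94,0],0.16,1]
    - [[0.277,0.94,0],0.16,1]
    - [[0.277,0.94,0],0.16,1]
    - [[0.277,0.94,0],0.16,1]
    - [[0.277,0.94,0],0.16,1]
    - [[0.277,0.94,0],0.16,1]
    - [[0.277,0.94,0],0.16,1]
    - [[0.277,0.94,0],0.16,1]
    - [[0.277,0.94,0],0.16,1]
    - [[0.277,0.94,0],0.16,1]
    - [[0.277,0.94,0],0.16,1]
    - [[0.277,0.94,0],0.16,1]
    - [[0.277,0.94,-0.2],0.16,1]
    - [[0.14,0.5,-0.2],0.1,1]
    - [[0,0,0],0,1]
    - [[0,0,0],0,1]

```text
t: 12.77
eef_pos: [642.5, 212.6, 332.0]
tcp_rot: [-3.141, 0.003, 0.459]
ft_force: [-0.3, 0.1, -0.1]
opening: 1.002
grip_force: 0.0
```

```bash
python3 look.py probe_angle 642 211.3 .455 0
```

```text
t 12.87 tcp [642.6 211.4 333.1] [3.142e+00 1.000e-03 4.570e-01] open 1.0
cam [703. 244. 311.] [258. 190.]
probe_angle [6.4127e+02 2.1006e+02 4.8000e-01] 0.049 1055
```

move_arm:
  commands:
    - [[-0.04,-0.04,-0.6],0.15,1]
    - [[0,0,-0.7],0,1]
    - [[0,0,-0.7],0,1]
    - [[0,0,-0.7],0,1]
    - [[0,0,-0.6],0,1]
    - [[0,0,-0.5],0,1]
    - [[0,0,-0.3],0,1]
    - [[0,0,-0.1],0,1]
    - [[0,0,0],0,0]
    - [[0,0,0],0,-1]
    - [[0,0,0],0,-1]
    - [[0,0,0],0,-1]
    - [[0,0,0],0,-1]
    - [[0,0,0],0,-1]
    - [[0,0,0],0,-1]
    - [[0,0,0],0,-1]
    - [[0,0,0],0,-1]
    - [[0,0,0],0,-1]
    - [[0,0,0],0,-1]
    - [[0,0,0],0,-1]

```text
t: 14.53
eef_pos: [641.5, 211.4, 207.5]
tcp_rot: [3.141, 0.0, 0.47]
ft_force: [0.7, -0.2, -0.2]
opening: 0.272
grip_force: 30.0
```

move_arm:
  commands:
    - [[0,0,0],0,-1]
    - [[0,0,0],0,-1]
    - [[0,0,0],0,-1]
    - [[0,0,0],0,-1]

```text
t: 14.87
eef_pos: [641.4, 211.4, 207.5]
tcp_rot: [3.141, -0.0, 0.47]
ft_force: [0.4, 0.0, -0.4]
opening: 0.269
grip_force: 30.0
```

move_arm:
  commands:
    - [[0,0,0.4],0,-1]
    - [[0,0,0.8],0,-1]
    - [[0,0,1],0,-1]
    - [[0,0,1],0,-1]
    - [[-0.2,-0.45,0.6],-0.1,-1]
    - [[-0.39,-0.9,0.2],-0.2,-1]
    - [[-0.39,-0.9,0],-0.2,-1]
    - [[-0.39,-0.9,0],-0.2,-1]
    - [[-0.39,-0.9,0],-0.2,-1]
    - [[-0.39,-0.9,0],-0.2,-1]
    - [[-0.39,-0.9,0],-0.2,-1]
    - [[-0.39,-0.9,0],-0.2,-1]
    - [[-0.39,-0.9,0],-0.2,-1]
    - [[-0.39,-0.9,0],-0.2,-1]
    - [[-0.39,-0.9,0],-0.2,-1]
    - [[-0.39,-0.9,0],-0.2,-1]
    - [[-0.39,-0.9,0],-0.2,-1]
    - [[-0.25,-0.5,0],-0.1,-1]
    - [[0,0,0],0,-1]
    - [[0,0,0],0,-1]

```text
t: 16.53
eef_pos: [487.3, -141.6, 328.2]
tcp_rot: [3.141, -0.001, 0.26]
ft_force: [-0.1, 0.0, -0.2]
opening: 0.266
grip_force: 30.0
```

move_arm:
  commands:
    - [[0.01,0.03,-0.5],0.03,-1]
    - [[0,0,-0.8],0,-1]
    - [[0,0,-0.8],0,-1]
    - [[0,0,-0.6],0,-1]
    - [[0,0,-0.4],0,-1]
    - [[0,0,-0.3],0,-1]
    - [[0,0,-0.15],0,-1]
    - [[0,0,-0.1],0,-1]
    - [[0,0,-0.05],0,-1]
    - [[0,0,0],0,-1]
    - [[0,0,0],0,-1]

```text
t: 17.45
eef_pos: [488.0, -139.6, 218.2]
tcp_rot: [3.141, -0.001, 0.265]
ft_force: [-3.0, 4.4, 13.3]
opening: 0.271
grip_force: 30.0
```

move_arm:
  commands:
    - [[0,0,0],0,-0.2]
    - [[0,0,0],0,0.1]
    - [[0,0,0],0,0.1]
    - [[0,0,0],0,0.1]
    - [[0,0,0.2],0,0.1]
    - [[0,0,0.7],0,0.1]
    - [[0,0,1],0,0.3]
    - [[0,0,1],0,0.6]
    - [[0,0,1],0,1]
    - [[0,0,0.4],0,1]
    - [[0,0,0],0,1]

```text
t: 18.37
eef_pos: [488.0, -140.3, 348.8]
tcp_rot: [3.138, -0.004, 0.264]
ft_force: [-1.1, -0.1, -0.7]
opening: 0.845
grip_force: 0.0
```

```bash
python3 look.py probe_angle 488 -140 .26 9; python3 look.py probe_blue 441.5 63.5 0 0 w4
```

```text
t 18.47 tcp [ 487.6 -140.1  345.7] [ 3.141e+00 -1.000e-03  2.640e-01] open 0.93
cam [ 554. -121.  328.] [256. 187.]
probe_angle [ 4.8645e+02 -1.3910e+02  2.8000e-01] 0.057 1058
t 18.57 tcp [ 487.6 -140.2  344.6] [-3.141e+00  1.000e-03  2.640e-01] open 0.98
cam [ 553. -121.  325.] [ 76. 179.]
probe_blue [441.14  61.99  -0.  ] 0.071 1180
```

View pics/w4.png

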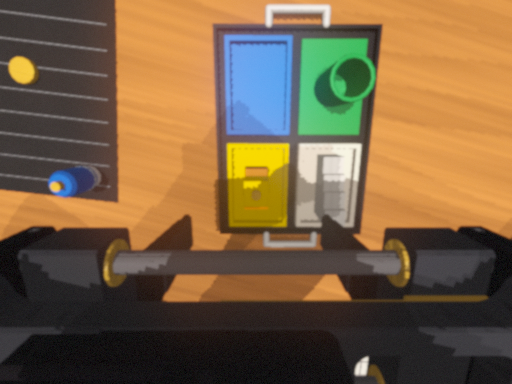

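The angle probe stands in the yellow insert at (256,188). Next is the blue probe at (75,181).

move_arm:
  commands:
    - [[-0.1,0.4,0],0,1]
    - [[-0.22,0.95,-0.1],0,1]
    - [[-0.22,0.95,-0.1],0,1]
    - [[-0.22,0.95,-0.1],0,1]
    - [[-0.22,0.95,-0.1],0,1]
    - [[-0.22,0.95,0],0,1]
    - [[-0.22,0.95,0],0,1]
    - [[-0.12,0.67,0],0,1]
    - [[0,0,0],0,1]
    - [[0,0,0],0,1]

```text
t: 19.4
eef_pos: [441.1, 64.1, 332.9]
tcp_rot: [-3.141, 0.001, 0.267]
ft_force: [0.7, 0.5, -0.1]
opening: 1.001
grip_force: 0.0
```

```bash
python3 look.py probe_blue 441.3 62.5 0 0
```

```text
t 19.5 tcp [441.6  62.8 333.1] [-3.142e+00  1.000e-03  2.650e-01] open 1.0
cam [507.  83. 312.] [259. 189.]
probe_blue [4.4139e+02 6.2740e+01 5.0000e-02] 0.036 789
```

move_arm:
  commands:
    - [[0,0,-0.6],0,1]
    - [[0,0,-0.7],0,1]
    - [[0,0,-0.7],0,1]
    - [[0,0,-0.7],0,1]
    - [[0,0,-0.6],0,1]
    - [[0,0,-0.5],0,1]
    - [[0,0,-0.3],0,1]
    - [[0,0,-0.1],0,1]
    - [[0,0,0],0,0]
    - [[0,0,0],0,-1]
    - [[0,0,0],0,-1]
    - [[0,0,0],0,-1]
    - [[0,0,0],0,-1]
    - [[0,0,0],0,-1]
    - [[0,0,0],0,-1]
    - [[0,0,0],0,-1]
    - [[0,0,0],0,-1]
    - [[0,0,0],0,-1]
    - [[0,0,0],0,-1]
    - [[0,0,0],0,-1]

```text
t: 21.17
eef_pos: [441.7, 62.9, 207.5]
tcp_rot: [3.141, -0.0, 0.264]
ft_force: [0.2, -0.1, 0.9]
opening: 0.31
grip_force: 30.0
```

move_arm:
  commands:
    - [[0,0,0],0,-1]
    - [[0,0,0],0,-1]
    - [[0,0,0],0,-1]

```text
t: 21.42
eef_pos: [441.6, 62.9, 207.5]
tcp_rot: [3.141, 0.0, 0.264]
ft_force: [-0.3, -0.3, 0.9]
opening: 0.307
grip_force: 30.0
```

move_arm:
  commands:
    - [[0,0,0.4],0,-1]
    - [[0,0,0.8],0,-1]
    - [[0,0,1],0,-1]
    - [[0,0,1],0,-1]
    - [[0.32,-0.36,0.6],0,-1]
    - [[0.634,-0.729,0.2],0,-1]
    - [[0.634,-0.729,0],0,-1]
    - [[0.634,-0.729,0],0,-1]
    - [[0.634,-0.729,0],0,-1]
    - [[0.634,-0.729,0],0,-1]
    - [[0.634,-0.729,0],0,-1]
    - [[0.634,-0.729,0],0,-1]
    - [[0.315,-0.37,0],0,-1]
    - [[0,0,0],0,-1]
    - [[0,0,0],0,-1]

```text
t: 22.67
eef_pos: [593.6, -112.4, 326.8]
tcp_rot: [-3.141, 0.001, 0.263]
ft_force: [-0.9, 0.7, -1.8]
opening: 0.307
grip_force: 30.0
```

move_arm:
  commands:
    - [[0,0,-0.5],0,-1]
    - [[0,0,-0.8],0,-1]
    - [[0,0,-0.8],0,-1]
    - [[0,0,-0.6],0,-1]
    - [[0,0,-0.4],0,-1]
    - [[0,0,-0.3],0,-1]
    - [[0,0,-0.15],0,-1]
    - [[0,0,-0.1],0,-1]
    - [[0,0,0],0,-1]
    - [[0,0,0],0,-1]

```text
t: 23.5
eef_pos: [593.9, -112.0, 218.9]
tcp_rot: [3.141, -0.001, 0.265]
ft_force: [-0.2, -0.4, -1.5]
opening: 0.306
grip_force: 30.0
```

move_arm:
  commands:
    - [[0,0,-0.05],0,-1]
    - [[0,0,0],0,-1]
    - [[0,0,0],0,-0.2]
    - [[0,0,0],0,0.1]
    - [[0,0,0],0,0.1]
    - [[0,0,0],0,0.1]
    - [[0,0,0.2],0,0.1]
    - [[0,0,0.7],0,0.1]
    - [[0,0,1],0,0.1]
    - [[0,0,1],0,0.2]
    - [[0,0,1],0,0.2]
    - [[0,0,0.4],0,0.2]
    - [[0,0,0],0,0.2]

```text
t: 24.58
eef_pos: [594.0, -112.1, 349.1]
tcp_rot: [3.139, -0.005, 0.264]
ft_force: [0.9, -0.2, -0.1]
opening: 0.603
grip_force: 0.0
```

```bash
python3 look.py probe_blue 594 -112 0 9; python3 caddy.py w5
```

```text
t 24.68 tcp [ 593.6 -112.1  345.6] [ 3.141 -0.     0.264] open 0.6
cam [660. -93. 329.] [256. 187.]
probe_blue [ 5.9353e+02 -1.1108e+02  9.0000e-02] 0.072 711
[ 593.6 -112.1  344.7] [-3.141e+00  1.000e-03  2.640e-01] 0.5992705772093776
cup_green 4782 iou 0.92
bin_blue 4156 iou 0.79
bin_white none
bin_yellow 1958 iou 0.46
2 (array([ 5.50918196e+02, -1.66168491e+02,  2.62933694e-01]), np.float64(0.11663162834786622))
```

View pics/w5.png

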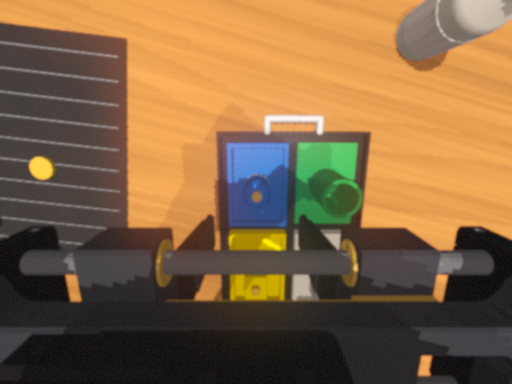

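The blue probe stands in the blue insert at (257,190). Next is the green marker.

move_arm:
  commands:
    - [[-0.09,0.5,0.3],0,0.2]
    - [[-0.09,0.93,0.5],-0.1,0.4]
    - [[-0.1,0.93,0.5],-0.1,0.4]
    - [[-0.1,0.93,0.5],-0.1,0.4]
    - [[-0.1,0.93,0],-0.1,0.4]
    - [[-0.1,0.93,0],-0.1,0.4]
    - [[-0.1,0.93,0],-0.1,0.4]
    - [[-0.1,0.93,0],-0.1,0.4]
    - [[-0.1,0.93,0],-0.1,0.4]
    - [[-0.1,0.93,0],-0.1,0.4]
    - [[-0.1,0.93,0],-0.1,0.4]
    - [[-0.1,0.93,0],-0.1,0.4]
    - [[-0.1,0.93,0],-0.1,0.4]
    - [[-0.1,0.93,0],-0.1,0.4]
    - [[-0.1,0.93,0],0,0.4]
    - [[-0.1,0.93,0],0,0.4]
    - [[-0.1,0.93,0],0,0.4]
    - [[0,0.42,0],0,0.4]
    - [[0,0,0],0,0.4]
    - [[0,0,0],0,0.4]

```text
t: 26.6
eef_pos: [543.0, 362.2, 399.2]
tcp_rot: [3.141, 0.001, 0.162]
ft_force: [1.0, -1.7, -0.2]
opening: 0.701
grip_force: 0.0
```

```bash
python3 look.py marker_green 545.4 362 0 10 w6; python3 look.py marker_red 477.4 351 0 10
```

```text
t 26.7 tcp [543.5 361.1 399.5] [3.141 0.    0.16 ] open 0.7
cam [610. 374. 378.] [258. 191.]
marker_green [ 5.4543e+02  3.6019e+02 -4.0000e-02] 0.069 370
t 26.8 tcp [543.7 360.8 399.6] [3.141 0.    0.159] open 0.7
cam [611. 373. 379.] [256. 224.]
marker_red [ 4.9851e+02  3.5342e+02 -6.0000e-02] 0.461 261
```

View pics/w6.png

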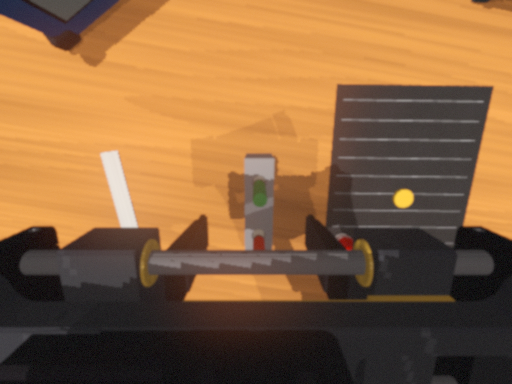

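The stand is in line with the tool and the green cap is at (260,192). I'll descend and grip it.

move_arm:
  commands:
    - [[0.06,-0.01,-0.5],0,0.4]
    - [[0,0,-0.7],0,0.4]
    - [[0,0,-0.7],0,0.4]
    - [[0,0,-0.7],0,0.4]
    - [[0,0,-0.6],0,0.4]
    - [[0,0,-0.5],0,0.4]
    - [[0,0,-0.3],0,0.4]
    - [[0,0,-0.1],0,0.4]
    - [[0,0,0],0,0]
    - [[0,0,0],0,-0.3]
    - [[0,0,0],0,-0.5]
    - [[0,0,0],0,-0.6]
    - [[0,0,0],0,-0.6]
    - [[0,0,0],0,-0.6]

```text
t: 27.97
eef_pos: [545.2, 361.6, 277.0]
tcp_rot: [-3.141, -0.001, 0.16]
ft_force: [1.4, 0.1, -0.6]
opening: 0.335
grip_force: 0.0
```

```bash
python3 look.py marker_green 545.4 360.5 0 10 w7
```

```text
t 28.07 tcp [545.2 361.6 276.7] [-3.142 -0.     0.16 ] open 0.25
cam [612. 374. 256.] [260. 243.]
marker_green [5.4484e+02 3.6041e+02 1.1000e-01] 0.424 1082
```

View pics/w7.png

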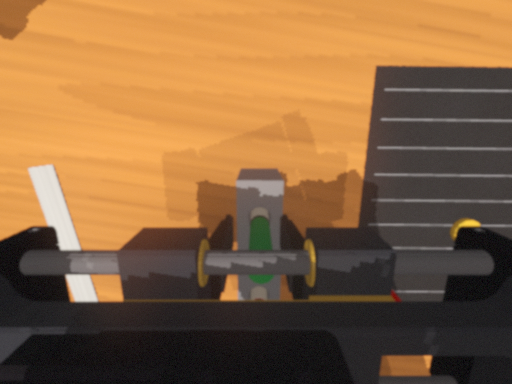

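The cap at column 260 is centred between the fingers (233 and 284). I'll close the gripper.

move_arm:
  commands:
    - [[0,-0.01,0],0,-0.65]
    - [[0,0,0],0,-0.7]
    - [[0,0,0],0,-0.75]
    - [[0,0,0],0,-0.8]
    - [[0,0,0],0,-0.9]
    - [[0,0,0],0,-1]
    - [[0,0,0],0,-1]
    - [[0,0,0],0,-1]
    - [[0,0,0],0,-1]
    - [[0,0,0],0,-1]

```text
t: 28.9
eef_pos: [545.2, 361.3, 276.5]
tcp_rot: [3.141, 0.0, 0.16]
ft_force: [-0.2, -0.2, -0.2]
opening: 0.143
grip_force: 30.0
```

move_arm:
  commands:
    - [[0,0,0.1],0,-1]
    - [[0,0,0.2],0,-1]
    - [[0,0,0.3],0,-1]
    - [[0,0,0.3],0,-1]
    - [[0,0,0.3],0,-1]
    - [[0,0,0.3],0,-1]
    - [[0,0,0.3],0,-1]
    - [[0,0,0.4],0,-1]
    - [[0,0,0.5],0,-1]
    - [[0,0,0.5],0,-1]
    - [[0,0,0.2],0,-1]
    - [[0,0,0],0,-1]

```text
t: 29.9
eef_pos: [545.2, 361.3, 380.5]
tcp_rot: [-3.141, -0.003, 0.16]
ft_force: [-0.1, 0.1, -0.8]
opening: 0.143
grip_force: 30.0
```

Run:
```python
from h import *
p=read_camera("side"); save(p,"s8")
r=region("marker_red",p,(477,351),90)
print(None if r is None else fit([(p,r,M["marker_red"],10,(0,0))],(477,351,0),False)); print(env.state()["eef_pos"])
```

```text
(array([4.76479820e+02, 3.52267347e+02, 4.05312652e-02]), np.float64(0.1721739130434783))
[545.08881805 361.1963192  378.32120474]
```

View pics/s8.png

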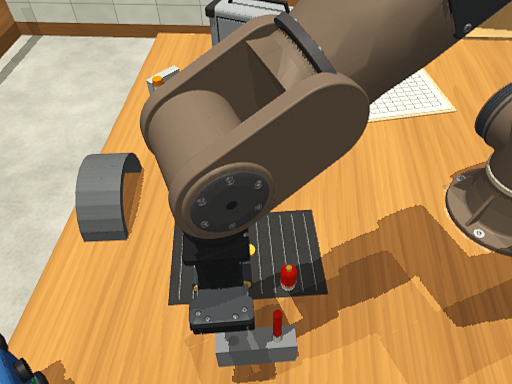

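The stand and red marker at (278,323) have not moved. I'll carry the green marker to the cup.

move_arm:
  commands:
    - [[0.05,-0.4,0],0,-1]
    - [[0.12,-0.92,0],0,-1]
    - [[0.12,-0.92,0],0,-1]
    - [[0.12,-0.92,0],0,-1]
    - [[0.12,-0.92,0],0,-1]
    - [[0.12,-0.92,0],0,-1]
    - [[0.12,-0.92,0],0,-1]
    - [[0.12,-0.92,0],0,-1]
    - [[0.12,-0.92,0],0,-1]
    - [[0.12,-0.92,0],0,-1]
    - [[0.12,-0.92,0],0,-1]
    - [[0.12,-0.92,0],0,-1]
    - [[0.12,-0.92,0],0,-1]
    - [[0.12,-0.92,0],0,-1]
    - [[0.12,-0.92,0],0,-1]
    - [[0.12,-0.92,0],0,-1]
    - [[0.12,-0.92,0],0,-1]
    - [[0.12,-0.92,0],0,-1]
    - [[0.12,-0.92,0],0,-1]
    - [[0.12,-0.92,0],0,-1]

```text
t: 31.67
eef_pos: [614.6, -177.2, 377.6]
tcp_rot: [-3.141, 0.001, 0.16]
ft_force: [0.4, -0.3, 0.1]
opening: 0.14
grip_force: 30.0
```

move_arm:
  commands:
    - [[0,-0.53,0],0,-1]
    - [[0,0,0],0,-1]
    - [[0,0,0],0,-1]
    - [[0,0,0],0,-1]

```text
t: 32.0
eef_pos: [614.8, -190.4, 378.2]
tcp_rot: [-3.141, 0.001, 0.161]
ft_force: [-0.2, 0.1, -0.2]
opening: 0.146
grip_force: 30.0
```

Run:
```python
from h import *
p=read_camera("side"); save(p,"s9");q=read_camera("wrist"); save(q,"w9")
cv2.imwrite("pics/c9.png",np.hstack([cv2.resize(p["image"][70:190,170:330,::-1],(480,360)),cv2.resize(q["image"][100:300,180:340,::-1],(288,360))]))
print(env.state()["eef_pos"])
```

```text
[ 615.04675458 -189.88136924  378.47826417]
```

View pics/c9.png

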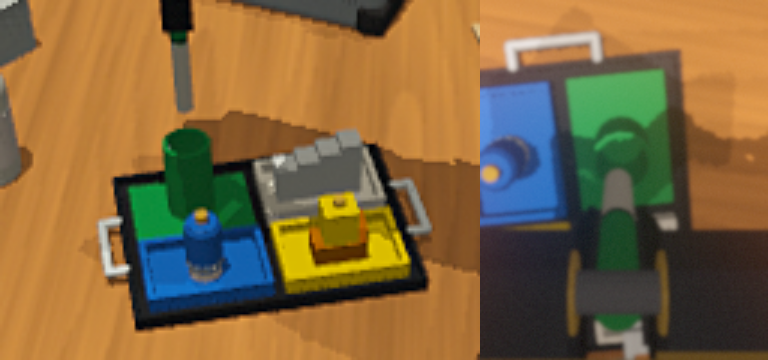

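The marker hangs above the cup, in line with it, and all three other pieces stand in their inserts. I'll lower it.

move_arm:
  commands:
    - [[0,-0.04,-0.3],0,-1]
    - [[0,0,-0.4],0,-1]
    - [[0,0,-0.4],0,-1]
    - [[0,0,-0.4],0,-1]
    - [[0,0,-0.4],0,-1]
    - [[0,0,-0.4],0,-1]
    - [[0,0,-0.4],0,-1]
    - [[0,0,-0.3],0,-1]
    - [[0,0,-0.2],0,-1]
    - [[0,0,-0.1],0,-1]
    - [[0,0,0],0,-1]
    - [[0,0,0],0,-1]

```text
t: 33.1
eef_pos: [615.2, -192.3, 279.8]
tcp_rot: [3.141, -0.0, 0.16]
ft_force: [0.1, -0.1, 0.6]
opening: 0.143
grip_force: 30.0
```

move_arm:
  commands:
    - [[0,0,-0.06],0,-1]
    - [[0,0,0],0,-1]
    - [[0,0,0],0,-0.6]
    - [[0,0,0],0,-0.3]
    - [[0,0,0],0,0]
    - [[0,0,0],0,0.2]
    - [[0,0,0],0,0.2]
    - [[0,0,0.3],0,0.2]
    - [[0,0,0.8],0,0.2]
    - [[0,0,1],0,0.2]
    - [[0,0,1],0,0.2]
    - [[0,0,1],0,0.2]
    - [[0,0,1],0,0.2]
    - [[-0.5,0,0.5],0,0.2]
    - [[-0.5,0,0],0,0.2]
    - [[0,0,0],0,0.2]
    - [[0,0,0],0,0.2]
    - [[0,0,0],0,0.2]

```text
t: 34.6
eef_pos: [585.5, -192.3, 445.7]
tcp_rot: [-3.142, 0.0, 0.16]
ft_force: [-0.3, -0.5, -0.5]
opening: 0.602
grip_force: 0.0
```

Run:
```python
from h import *
p=read_camera("side");q=read_camera("wrist")
cv2.imwrite("pics/c10.png",np.hstack([cv2.resize(p["image"][70:310,170:330,::-1],(400,600)),cv2.resize(q["image"][60:300,176:336,::-1],(400,600))]))
```

```text
(no output)
```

View pics/c10.png

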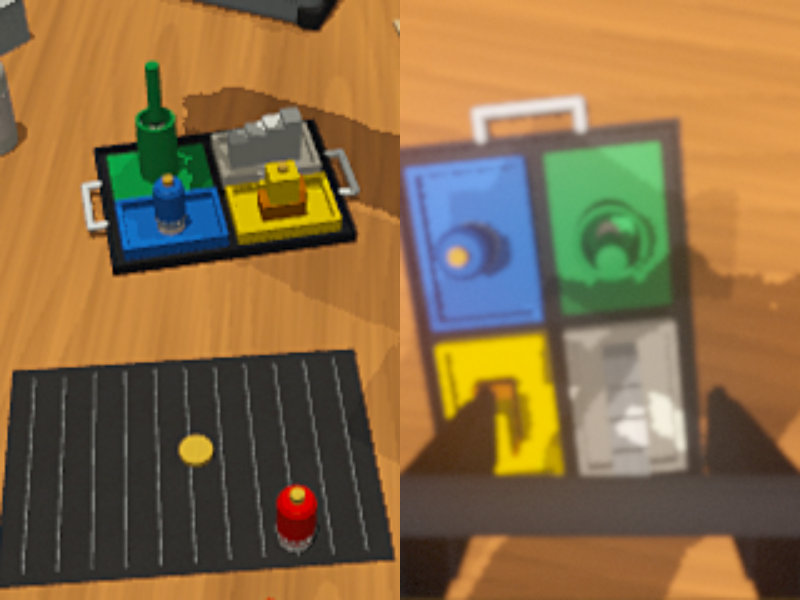

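All four pieces stand where they belong: the marker is in the cup and the red probe has not moved. I'm handing the job in.

```bash
python3 -c "
from cell import env; print(env.job_done())"
```

```text
the job is handed in; nothing more can be done
None
```

The caddy is packed and the job handed in at about 35 s: pictures show both probes and the step block upright in their inserts, the green marker in its cup, and the red probe, red marker and stand where they were; the hand-in returned no verdict.

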